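# Pull-test a ceramic wall hook

## Robot

A 7-joint arm with a two-finger parallel gripper is mounted at the origin on the work surface. World frame = base frame: x ahead of the robot, y to its left, z up, the work surface at z = 0. Lengths are in m, angles in rad, forces in N, time in s.
With the tool pointing down it reaches from about 0.4 to 0.85 m from the base axis. Payload 4.5 kg.
Tool frame: the origin (TCP) lies at the very end of the fingers, on their centre line; the grasp point (between the pads) lies 19 mm behind it (r.grip_point_offset is the distance from the TCP to the grasp point, in m); y points along the fingers, x is the direction in which the jaws open and shut, and the axes are right-handed (so a half turn about y gives the same grasp; the last joint's range is limited). The gripper opens to 88 mm and grips with 3 to 60 N. Pads are 18 mm wide; open, the fingers measure 123 mm over their backs; the gripper's body (75 mm by 187 mm) begins 45 mm behind the grasp point.
Start: joints at [-1.268, 0.689, -0.195, 1.565, 0.157, 0.902, -0.215], TCP at [0.166, 0.603, 0.239] pointing down, gripper open.
Joint ranges: [-3.01, 3.01], [-0.46, 2.08], [-1.47, 1.51], [0.13, 2.56], [-1, 4.14], [0.04, 2.09], [-2.66, 2.66]. Speed limits (rad/s): [2.57, 2.57, 3.14, 3.14, 3.14, 3.14, 3.14].

## Interface

Orientations are given as a unit quaternion [x, y, z, w].
In Python, from plant import get_state, snapshot, camera_params, job, r gives the robot as it stands.
- The arm moves only by the tool carry_out, never from a script. Its arguments are lists of equal length, an entry for each row: "offset": the shift along the world's x, y, z in m, a list of three; "twist": the turn about the world's z in degrees. In form: {"offset": [[tx, ty, tz], ...], "twist": [twist, ...]}. A call has 1 to 8 rows; each row shifts and turns the commanded pose from where the row before left it; what a row does not reach is not made up. A row lasts 1/8 s, in which the tool goes at most 62.5 mm and 10.7 degrees, less where a joint would pass 70% of its speed; a pose out of reach is approached as far as the arm can. A call with a gripper value outside its range is refused whole. "grip" is the finger opening in m, from 0 to 0.0881, set as the call begins (left out, the last holds). The fingers move at their own pace and stop on an object; "newtons" is the grip in N (left out, the last holds). Time passes only in rows, so rows that do not move let the fingers close. It gives the time, the measured TCP pose, the force and the opening at its end, in the units of the state.
- get_state(): the state, without advancing time (a new reading comes with each control period).
- snapshot(name): name is "side" or "top"; returns the picture (480x640x3 uint8, red, green, blue); there is no depth.
- camera_params(name): a dict with "camera_matrix" (3x3 intrinsics, pixels), "dist_coeffs" ([k1, k2, p1, p2, k3] as OpenCV has them; the pictures are not rectified), "eye" and "orientation" of the camera in the world. Camera axes: x right, y up, looking along -z (the intrinsics and any distortion apply to the point x, -y, -z); pixel columns grow to the right and rows downward; lengths in m; the calibration is good to about 2 mm. A picture is of the moment at which its call begins. camera_params takes no time and is no camera call.
- job.finish_job(): hands the job in, once; it reports no verdict.
The state is a dict: "clock": time; "q": joint angles; "qd": joint speeds; "joint_torque": joint torques, N m; "tool_pos": TCP position; "eef_rot": TCP orientation; "contact_force": force on the tool from outside, world axes, zero at the start; "moment": the same for the moment, N m; "opening": opening from 0.0 (shut) to 1.0 (fully open).
Only numpy, scipy, OpenCV 4.12 (cv2) and the standard library are available. Lean on these libraries where they do the work, as an engineer would, in place of code of your own. Each camera call takes 0.05 s, during which the arm holds its last target. There are 200 camera calls.

## Task

Proof-test the cat-head wall hook: pull the spring gauge out by its orange grip until the red pointer is level with the green clip (within the clip's width), hold it there for two seconds, then ease the gauge fully home without letting it snap back, and let go. Do not pull well past the clip, do not shift the clip, and leave everything else on the bench alone.

Things in the scene. Friction and masses are not known exactly. Their poses are not given: they have to be found in the camera images.
- rig: Pull-test rig fixed to the bench: grey board, x -270 to 130, y -70 to 95 mm, 18 mm thick, with a spring gauge. Origin on the bench under the gauge's grip at reading 0; x = direction of pull, y = side with the white scale. At x -235 mm a dark steel plate, 153 mm high, carries the white cat-head wall hook under test; the gauge's wire loop is already on it.
- gauge (a joint): How far the gauge's blue barrel with its grip is pulled out along the rig's x (m), 0 = home, stop at 0.110. A spring draws it home: about 3 N at home and 10 N at 0.085.
- gauge_grip (a point): Middle of the upright orange T-grip's gripping zone, 90 mm above the bench; moves with the gauge, axes as the rig's. A plate 16 mm thick along the pull (x), 70 mm wide (y), from 42 to 105 mm above the bench. The blue barrel (top at 64 mm) begins 55 mm behind it (-x), joined by a stem (top at 55 mm); nothing stands in front.
- gauge_pointer (a point): Tip of the red pointer on the gauge (bar 4 mm wide along x, 46 mm above the bench), 140 mm behind the grip and 50 mm to its +y side; it runs along the white scale with black ticks every 10 mm. Moves with the gauge, axes as the rig's.
- clip_mid (a point): Middle of the green clip on the scale, beside the pointer's path (this point is 3 mm beyond the pointer's tip in y), 56 mm above the bench, axes as the rig's. The clip is 12 mm wide along x and marks the test load; it is set anywhere from 45 to 85 mm of pull.
- hook_pink: Bystander: a spare terracotta cat-head wall hook, 90 mm disc lying on its back, hook up to 46 mm. Origin at the centre of its underside.
- hook_blue: Bystander: a spare blue cat-head wall hook like it. Origin at the centre of its underside.
- bowl: Bystander: a grey bowl, 130 mm across, 55 mm high. Origin at the centre of its underside.
- jar: Bystander: a white screw-top jar, 70 mm across, 100 mm high. Origin at the centre of its underside.
- phone: Bystander: a black phone, 150 x 74 x 9 mm. Origin at the centre of its underside.
- brush: Bystander: a brush lying flat. Origin at the centre of its underside.
- pen_pot: Bystander: a white pot 72 mm across and 95 mm high with brush handles up to 175 mm. Origin at the centre of its underside.

How it is judged:
On the way:
1. the red pointer is held within the green clip's width (6 mm either side of its middle) for 1.5 s (x of gauge_pointer in the frame of clip_mid between -0.006 and 0.006 m), for 1.5 s.
At the end, for the whole second after the job is handed in: After the hold, the gauge is back home (within 4 mm), at rest and released (value of joint gauge below 0.004 m and velocity of joint gauge between -0.01 and 0.01 m/s); the robot touches nothing.
It fails at once if the pointer is pulled more than 15 mm past the clip's middle (x of gauge_pointer in the frame of clip_mid above 0.015 m).
It fails at once if the gauge snaps back (runs home faster than 0.4 m/s) (velocity of joint gauge below -0.4 m/s).
It fails at once if the green clip is shifted by more than 4 mm (distance of clip_mid from where it was at the start of the episode above 0.004 m).
It fails at once if a bystander is moved more than 30 mm (distance of any of hook_pink, hook_blue, bowl, jar, phone, brush, pen_pot from where it was at the start of the episode above 0.03 m).
It also fails if it takes over 40 s, if anything falls off the work surface, if the arm or the gripper's body presses on something with over 40 N, if the wrist force passes 120 N, or if a joint passes its speed limit or range.

## Working session

There is one attempt and no reset: what is moved stays moved. The work goes in short steps, Python scripts to look and compute and a tool call to move; the robot and the scene stay as the last step left them, time stands still between calls to the robot, and variables do not carry over. Pictures are saved under pics/ and viewed, about 8 in all and at most 12, crops included, and the job is handed in when it is done.

Besides the shell and the picture viewer there is one more tool, called after "Emit:" by a JSON object that holds its "api" and its "payload". carry_out: Moves the arm, as the interface text tells. Its arguments: {"type":"object","properties":{"offset":{"type":"array"},"twist":{"type":"array"},"grip":{"type":"number"},"newtons":{"type":"number"}},"required":["offset","twist"]}

```bash
mkdir -p pics; cat > h.py <<'E'
import numpy as np,cv2
from scipy.spatial.transform import Rotation as R
from plant import get_state,snapshot,camera_params,job,r
def ray(name,uv):
    c=camera_params(name);K=np.array(c["camera_matrix"]);d=np.array(c["dist_coeffs"])
    p=cv2.undistortPoints(np.array(uv,float).reshape(-1,1,2),K,d).reshape(-1,2)
    o=np.array(c["orientation"]);M=R.from_quat(o).as_matrix() if o.size==4 else o
    return np.array(c["eye"]),np.c_[p[:,0],-p[:,1],-np.ones(len(p))]@M.T
def onz(name,uv,z):
    e,d=ray(name,uv);return e+d*((z-e[2])/d[:,2])[:,None]
E
python3 - <<'E'
from h import *
for n in("top","side"):
    im=snapshot(n);cv2.imwrite(f"pics/{n}0.png",im[:,:,::-1]);c=camera_params(n);print(n,c["eye"],c["orientation"],c["camera_matrix"])
print(get_state())
E
```

```text
top [ 0.33904703 -0.05408673  1.46823626] [-0.0468855   0.04334059  0.71069751 -0.70059431] [[580.56039652   0.         326.54045206]
 [  0.         580.56039652 232.55312505]
 [  0.           0.           1.        ]]
side [ 0.12088054 -1.16146025  0.87992513] [ 0.4678104  -0.08827182 -0.14947524  0.86661333] [[532.26955931   0.         319.40857738]
 [  0.         532.26955931 240.57061781]
 [  0.           0.           1.        ]]
{'clock': 0.1, 'q': array([-1.26819497,  0.68992825, -0.1945    ,  1.56622659,  0.15730737,
        0.90250313, -0.21508676]), 'qd': array([ 0.00112305, -0.00090817, -0.00010133, -0.00233568, -0.00038642,
        0.00149975, -0.00038259]), 'joint_torque': array([-3.07163835e-03, -5.28501964e+01, -1.27161719e+00, -1.53837562e+01,
       -5.25851687e-02,  1.92743020e-03,  3.87995146e-05]), 'tool_pos': array([0.16588919, 0.60199544, 0.23797575]), 'eef_rot': array([ 0.56286881,  0.4280742 , -0.4289542 , -0.56207605]), 'contact_force': array([-0.37806671,  0.06728026, -0.09612193]), 'moment': array([-0.04636938, -0.04959805, -0.00383242]), 'opening': 0.9983749979531953}
```

View pics/top0.png

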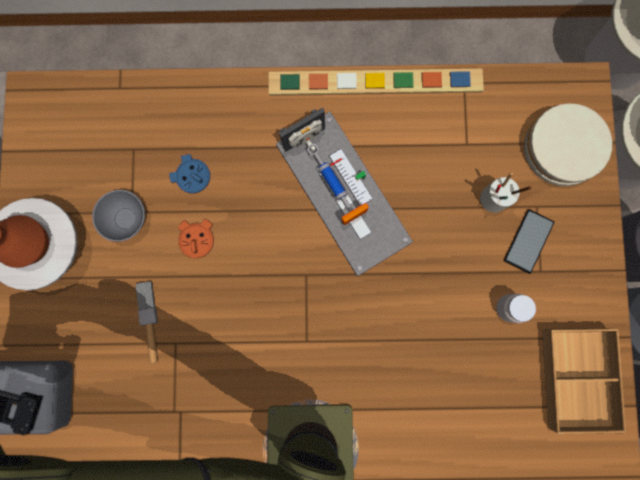

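View pics/side0.png

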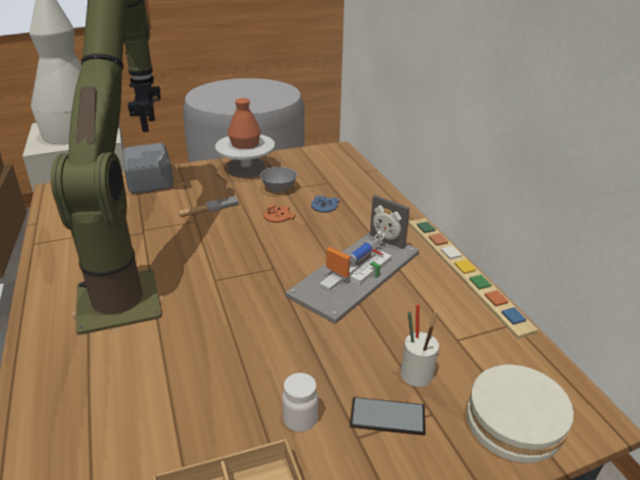

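The top view shows the grip at about (354,213), the clip at (361,175), the pointer at (338,161) and the hook plate at (303,130). The side view agrees with this layout. The bystanders are well clear of the rig.

```bash
cat >> h.py <<'E'
def blob(im,box,lo,hi,lo2=None,hi2=None):
    x0,y0,x1,y1=box;h=cv2.cvtColor(im[y0:y1,x0:x1],cv2.COLOR_RGB2HSV);m=cv2.inRange(h,lo,hi)
    n,l,s,c=cv2.connectedComponentsWithStats(m);i=1+np.argmax(s[1:,4])
    pts=np.argwhere(l==i)[:,::-1]+[x0,y0];return pts.mean(0),s[i,4],pts
E
python3 - <<'E'
from h import *
im=snapshot("top")
box=(270,100,420,280)
g,ga,gp=blob(im,box,(6,150,100),(18,255,255))
c,ca,cp=blob(im,box,(45,100,40),(85,255,255))
p,pa,pp=blob(im,(320,145,350,175),(0,110,60),(5,255,255))
b,ba,bp=blob(im,box,(105,120,50),(125,255,255))
print("grip",g,ga,"clip",c,ca,"ptr",p,pa,pp.min(0),pp.max(0),"barrel",b,ba)
h=cv2.cvtColor(im,cv2.COLOR_RGB2HSV)
# board mask: low saturation
m=np.zeros((480,640),np.uint8);x0,y0,x1,y1=box;m[y0:y1,x0:x1]=cv2.inRange(h[y0:y1,x0:x1],(0,0,60),(180,60,255))
cs,_=cv2.findContours(cv2.morphologyEx(m,cv2.MORPH_CLOSE,np.ones((9,9))),0,2);k=max(cs,key=cv2.contourArea)
rc=cv2.boxPoints(cv2.minAreaRect(k));print("board px",rc.tolist());w=onz("top",rc,.018);print(w)
# long edge of the grip
gr=cv2.minAreaRect(gp.astype(np.float32));gb=onz("top",cv2.boxPoints(gr),.105);print("grip rect",gb[:,:2])
print(onz("top",[g],.105),onz("top",[c],.056),onz("top",[p],.046),onz("top",[b],.06))
s=get_state();print(R.from_quat(s["eef_rot"]).as_matrix().round(3))
cr=cv2.resize(im[110:260,270:420],None,fx=4,fy=4,interpolation=cv2.INTER_CUBIC);cv2.imwrite("pics/crop.png",cr[:,:,::-1])
E
```

```text
grip [376.89745042 161.38866856] 5295 clip [360.43137255 174.70588235] 51 ptr [334.66666667 162.14285714] 21 [330 159] [340 165] barrel [332.17834395 180.53821656] 314
board px [[270.34075927734375, 135.56614685058594], [325.89886474609375, 101.34233093261719], [412.483642578125, 241.90208435058594], [356.925537109375, 276.12591552734375]]
[[ 0.77923498  0.09311949  0.018     ]
 [ 0.86846583 -0.05122397  0.018     ]
 [ 0.49844283 -0.26358661  0.018     ]
 [ 0.41462729 -0.12234514  0.018     ]]
grip rect [[ 0.84231717  0.08498925]
 [ 0.83648231 -0.27833002]
 [ 0.40129487 -0.26340504]
 [ 0.40626578  0.08563481]]
[[ 0.68481377 -0.17192641  0.105     ]] [[ 0.66399792 -0.13444267  0.056     ]] [[ 0.69947132 -0.07108849  0.046     ]] [[ 0.64941141 -0.06403295  0.06      ]]
[[ 0.266 -0.    -0.964]
 [ 0.964 -0.001  0.266]
 [-0.001 -1.    -0.   ]]
```

View pics/crop.png

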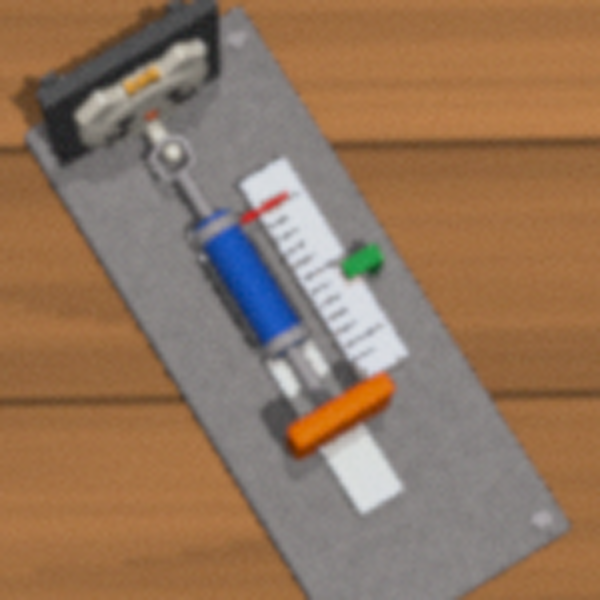

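Crop: grip at about px (355,214), pointer at (336,162) and clip at (360,175). My orange mask picked up the wood, so I'll tighten it.

```bash
python3 - <<'E'
from h import *
im=snapshot("top");sd=snapshot("side")
e=onz("top",[[330,111],[412.5,241]],.018);ed=onz("top",[[278,147],[357,275]],.018)
print("edges",e[:,:2],ed[:,:2]);
for a in(e,ed):
    d=(a[1]-a[0]);print("dir deg",np.degrees(np.arctan2(d[1],d[0])),np.linalg.norm(d))
d=(e[1]-e[0])/np.linalg.norm(e[1]-e[0])+(ed[1]-ed[0])/np.linalg.norm(ed[1]-ed[0]);X=d/np.linalg.norm(d);Y=np.array([-X[1],X[0],0])
print("X",X)
g,ga,gp=blob(im,(335,195,376,230),(4,215,90),(18,255,255))
gr=cv2.minAreaRect(gp.astype(np.float32));print("grip",g,ga,gr)
c,ca,cp=blob(im,(345,160,385,190),(45,100,40),(85,255,255))
p,pa,pp=blob(im,(325,150,350,172),(0,110,60),(5,255,255)) 
G=onz("top",gp,.105);print("grip along X range",np.percentile(G@X,[1,50,99]),"Y",np.percentile(G@Y,[1,50,99]))
C=onz("top",cp,.056);P=onz("top",pp,.046)
print("clip X",np.percentile(C@X,[2,50,98]),(C@X).mean(),"Y",np.percentile(C@Y,[2,50,98]));print("ptr X",np.percentile(P@X,[2,50,98]),(P@X).mean(),"Y",np.percentile(P@Y,[2,50,98]))
# origin from board edges: grip centre y=0 ; board y -70..95, x -270..130
lo=[ (a@Y) for a in (e,ed)];print("board Y",lo, "X",[a@X for a in(e,ed)])
print("grip from rear edge etc; G mean",G.mean(0))
# side
box=(280,215,420,310)
g2,a2,gp2=blob(sd,(318,240,360,285),(4,190,90),(18,255,255));c2,ca2,cp2=blob(sd,(360,255,395,285),(45,100,40),(85,255,255));p2,pa2,pp2=blob(sd,(365,240,395,262),(0,110,60),(5,255,255))
print("side",g2,a2,c2,ca2,p2,pa2)
def tri(u,v):
    e1,d1=ray("top",[u]);e2,d2=ray("side",[v]);d1=d1[0];d2=d2[0]
    s=np.linalg.lstsq(np.c_[d1,-d2],e2-e1,rcond=None)[0];A=e1+s[0]*d1;B=e2+s[1]*d2;return (A+B)/2,np.linalg.norm(A-B)
for n,u,v in(("grip",g,g2),("clip",c,c2),("ptr",p,p2)):
    t,err=tri(u,v);print(n,t,err,t@X,t@Y)
cr=cv2.resize(sd[195:320,280:430],None,fx=5,fy=5,interpolation=cv2.INTER_CUBIC);cv2.imwrite("pics/side1.png",cr[:,:,::-1])
E
```

```text
edges [[ 0.84233184 -0.06148008]
 [ 0.50072114 -0.26370233]] [[ 0.74865474  0.07348   ]
 [ 0.41742873 -0.12258851]]
dir deg -149.37586801369392 0.39697821776872894
dir deg -149.3766817349699 0.3849071685205631
X [-0.86053117 -0.50939779  0.        ]
grip [354.36458333 213.35416667] 192 ((354.558837890625, 213.26473999023438), (7.202940464019775, 28.811763763427734), 59.03623962402344)
grip along X range [-0.43067721 -0.42242932 -0.41406332] Y [0.35127521 0.38407773 0.41773819]
clip X [-0.50929144 -0.5030409  -0.4954998 ] -0.5027810775763306 Y [0.44227705 0.45446107 0.46454473]
ptr X [-0.5672623  -0.56558843 -0.56391504] -0.5655885425395497 Y [0.41877293 0.42575334 0.43273826]
board Y [array([0.4819875 , 0.48199032]), array([0.31813124, 0.3181285 ])] X [array([-0.69353498, -0.29655677]), array([-0.68167129, -0.29676412])]
grip from rear edge etc; G mean [ 0.55915333 -0.11524728  0.105     ]
side [329. 249.] 1 [375.64102564 267.30769231] 39 [376.27272727 251.18181818] 22
grip [ 0.5484899  -0.11231957  0.11713132] 0.01777502006716551 -0.4147773177836524 0.37605403584342423
clip [ 0.66609625 -0.13515642  0.04516085] 0.0007732048151250561 -0.5043482056118335 0.4556142657018662
ptr [ 0.69803935 -0.0770111   0.05359456] 0.007315993249724929 -0.5614553359605382 0.42185015814732485
```

View pics/side1.png

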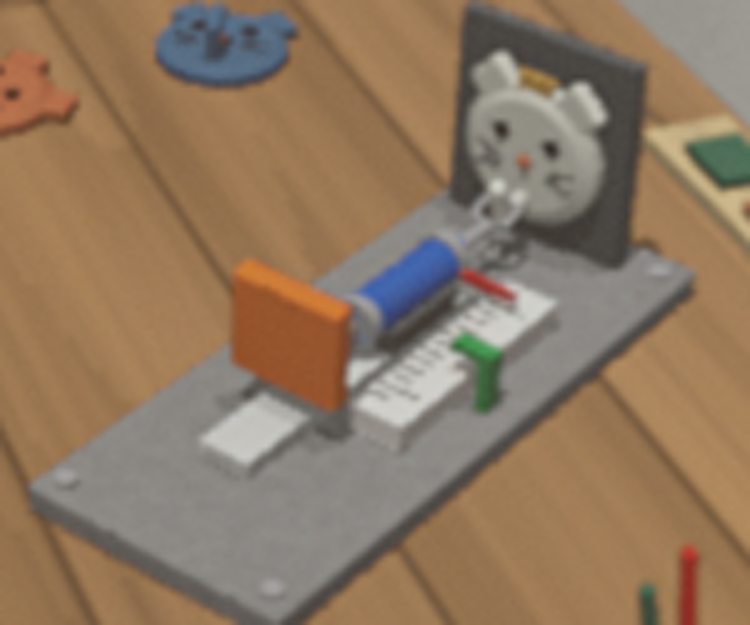

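Estimate: grip at about (0.562,-0.116), rig X direction -149.4°, and a pull of about 63 mm. Next I move the tool above the grip.

Emit:
{"api": "carry_out", "payload": {"offset": [[0.025,-0.045,0],[0.025,-0.045,0],[0.025,-0.045,0],[0.025,-0.045,0],[0.025,-0.045,0],[0.025,-0.045,0],[0.025,-0.045,0],[0.025,-0.045,0]], "twist": [-2.75,-2.75,-2.75,-2.75,-2.75,-2.75,-2.75,-2.75], "grip": 0.05}}

```text
clock: 1.25
tool_pos: [0.3668, 0.2412, 0.2389]
eef_rot: [-0.634, -0.313, 0.313, 0.634]
contact_force: [0.8, 0.5, 0.5]
opening: 0.569
```

Emit:
{"api": "carry_out", "payload": {"offset": [[0.025,-0.045,0],[0.025,-0.045,0],[0.025,-0.045,0],[0.025,-0.045,0],[0.025,-0.045,0],[0.025,-0.045,0],[0.025,-0.045,0],[0.022,-0.042,0]], "twist": [-2.75,-2.75,-2.75,-2.75,-2.75,-2.75,-2.75,-2.75]}}

```text
clock: 2.25
tool_pos: [0.5637, -0.1162, 0.2388]
eef_rot: [0.682, 0.186, -0.186, -0.682]
contact_force: [1.3, -0.4, -0.0]
opening: 0.565
```

```bash
python3 - <<'E'
from h import *
s=get_state();print(s["clock"],s["tool_pos"],s["q"],s["opening"]);M=R.from_quat(s["eef_rot"]).as_matrix();print(M.round(3),np.degrees(np.arctan2(M[1,0],M[0,0])))
E
```

```text
2.25 [ 0.56374345 -0.11615449  0.23875636] [ 0.16243848  0.61897464 -0.06602027  1.72317359  0.05315186  0.80075826
  0.60373156] 0.5647340234286481
[[ 0.862  0.    -0.507]
 [ 0.507  0.     0.862]
 [ 0.    -1.    -0.   ]] 30.486816838124824
```

Emit:
{"api": "carry_out", "payload": {"offset": [[-0.001,0,-0.04],[0,0,-0.04],[0,0,-0.04],[0,0,-0.03],[0,0,-0.017],[0,0,0]], "twist": [0,0,0,0,0,0]}}

```text
clock: 3.0
tool_pos: [0.5615, -0.1143, 0.071]
eef_rot: [-0.682, -0.186, 0.187, 0.682]
contact_force: [1.3, -0.2, 0.0]
opening: 0.569
```

```bash
python3 - <<'E'
from h import *
sd=snapshot("side");s=get_state();print(s["tool_pos"],s["contact_force"])
cr=cv2.resize(sd[175:320,280:430],None,fx=4,fy=4,interpolation=cv2.INTER_CUBIC);cv2.imwrite("pics/side2.png",cr[:,:,::-1])
E
```

```text
[ 0.56223592 -0.11445145  0.07199655] [0.0343336  1.20975101 0.68172716]
```

View pics/side2.png

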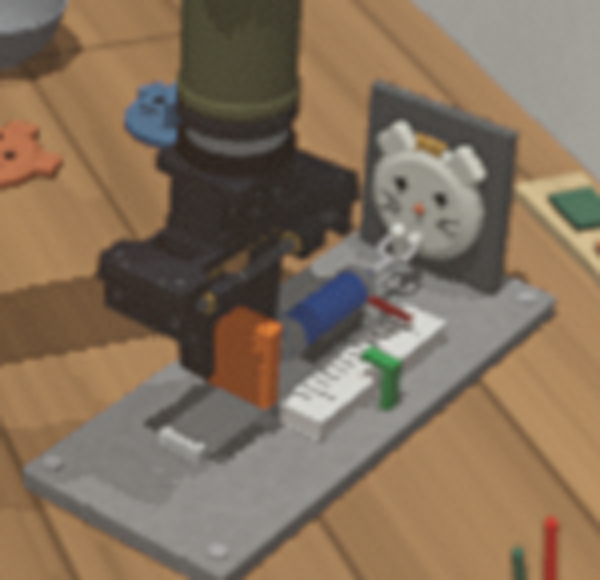

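The fingers straddle the grip, one in front and one behind, with the clip clear of both. Closing.

Emit:
{"api": "carry_out", "payload": {"offset": [[0,0,0],[0,0,0],[0,0,0],[0,0,0]], "twist": [0,0,0,0], "grip": 0.0, "newtons": 30}}

```text
clock: 3.55
tool_pos: [0.5631, -0.114, 0.0722]
eef_rot: [0.682, 0.188, -0.186, -0.682]
contact_force: [2.3, 1.5, 0.6]
opening: 0.178
```

```bash
cat > m.py <<'E'
from h import *
X=np.array([-0.8605,-0.5094,0]);Y=np.array([.5094,-.8605,0])
def meas(tag):
    s=get_state();print(s["clock"],"tcp.X",s["tool_pos"]@X,"tcp.Y",s["tool_pos"]@Y,"F.X",s["contact_force"]@X,s["contact_force"],s["opening"])
    im=snapshot("top");sd=snapshot("side")
    for n,i,zc,zp,bc,bp in(("top",im,.056,.046,(325,150,385,230),(325,150,385,235)),("side",sd,.056,.046,(355,245,395,285),(350,240,395,275))):
        for k,z,b,lo,hi in(("clip",zc,bc,(45,100,40),(85,255,255)),("ptr",zp,bp,(0,130,60),(4,255,255))):
            try:
                c,a,q=blob(i,b,lo,hi);W=onz(n,q,z);print(n,k,c.round(1),a,"X mean",(W@X).mean().round(4),"range",np.percentile(W@X,[2,98]).round(4),"Y",np.percentile(W@Y,[2,98]).round(4))
            except ValueError: print(n,k,"none")
    a=cv2.resize(im[140:240,310:410],(400,400),interpolation=cv2.INTER_CUBIC);b=cv2.resize(sd[220:300,320:400],(400,400),interpolation=cv2.INTER_CUBIC)
    cv2.imwrite(f"pics/{tag}.png",np.hstack([a,b])[:,:,::-1])
E
python3 -c "
from m import *
meas('m0')"
```

```text
3.55 tcp.X -0.4264535950738697 tcp.Y 0.3848950101711622 F.X -2.6939667997125567 [2.25368744 1.48148558 0.56787827] 0.1778279771143535
top clip none
top ptr [335.  162.1] 15 X mean -0.5653 range [-0.5671 -0.5638] Y [0.4062 0.4321]
side clip [375.6 267.4] 45 X mean -0.4911 range [-0.5062 -0.4632] Y [0.444  0.4852]
side ptr [376.  251.2] 11 X mean -0.5671 range [-0.5705 -0.564 ] Y [0.4014 0.4265]
```

Emit:
{"api": "carry_out", "payload": {"offset": [[-0.0083,-0.0049,0],[-0.0083,-0.0049,0],[-0.0083,-0.0049,0],[-0.0083,-0.0049,0],[-0.0083,-0.0049,0],[-0.0083,-0.0049,0],[0,0,0]], "twist": [0,0,0,0,0,0,0]}}

```text
clock: 4.53
tool_pos: [0.5133, -0.1436, 0.0722]
eef_rot: [0.682, 0.188, -0.185, -0.682]
contact_force: [6.7, 3.5, 1.0]
opening: 0.182
```

```bash
python3 -c "
from m import *
meas('m1')"
```

```text
4.525 tcp.X -0.36853739404018304 tcp.Y 0.38498513604671397 F.X -7.57192074819513 [6.70746197 3.53386282 1.01709559] 0.18154874923040765
top clip [360.4 174.7] 51 X mean -0.5029 range [-0.5093 -0.4955] Y [0.4423 0.4645]
top ptr [347.5 181.3] 15 X mean -0.5073 range [-0.5088 -0.5059] Y [0.4066 0.4328]
side clip [375.7 267.5] 45 X mean -0.4906 range [-0.5062 -0.4632] Y [0.444  0.4852]
side ptr [364.2 260.4] 11 X mean -0.5093 range [-0.5126 -0.5066] Y [0.4013 0.4259]
```

View pics/m1.png

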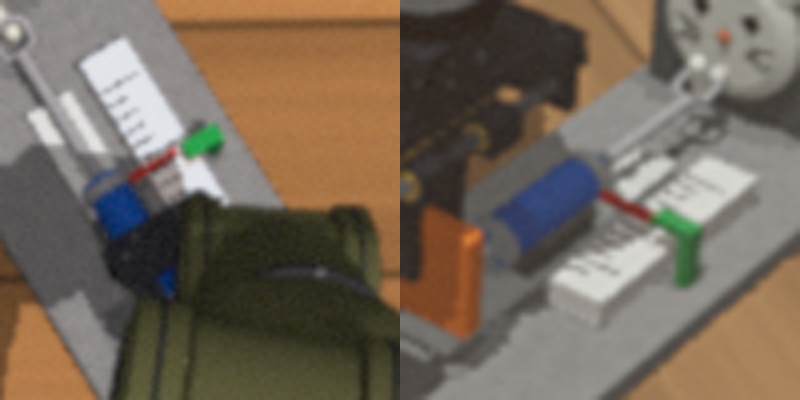

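The pointer is about 4.7 mm short of the clip's middle (top view: pointer -0.5073, clip -0.5026). I'll close that gap and hold.

Emit:
{"api": "carry_out", "payload": {"offset": [[-0.0021,-0.0012,0],[-0.002,-0.0012,0],[0,0,0],[0,0,0]], "twist": [0,0,0,0]}}

```text
clock: 5.12
tool_pos: [0.5101, -0.1454, 0.0722]
eef_rot: [0.682, 0.189, -0.185, -0.682]
contact_force: [6.6, 3.6, 1.1]
opening: 0.176
```

```bash
python3 -c "
from m import *
meas('m2')"
```

```text
5.125 tcp.X -0.364916081983395 tcp.Y 0.3849701411021733 F.X -7.483557156656863 [6.58694389 3.56398103 1.11140088] 0.17624338625124025
top clip [360.4 174.8] 50 X mean -0.5028 range [-0.5093 -0.4955] Y [0.4422 0.4646]
top ptr [348.4 182.3] 13 X mean -0.5038 range [-0.5053 -0.5025] Y [0.4073 0.4337]
side clip [375.6 267.3] 44 X mean -0.4911 range [-0.5062 -0.4632] Y [0.4439 0.4852]
side ptr [363.8 261.4] 13 X mean -0.5048 range [-0.5071 -0.5023] Y [0.4021 0.431 ]
```

View pics/m2.png

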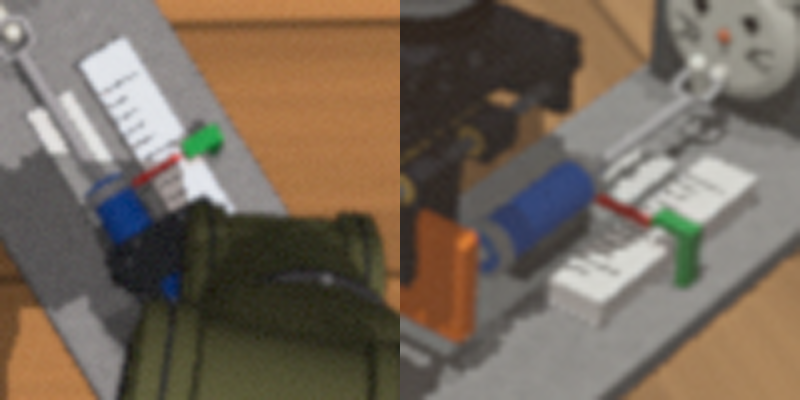

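In both views the pointer's tip meets the clip, about 1 mm short of its middle. I'll nudge it 1 mm and hold for over 2 s.

Emit:
{"api": "carry_out", "payload": {"offset": [[-0.001,-0.0006,0],[0,0,0],[0,0,0],[0,0,0],[0,0,0],[0,0,0],[0,0,0],[0,0,0]], "twist": [0,0,0,0,0,0,0,0]}}

```text
clock: 6.22
tool_pos: [0.5094, -0.1459, 0.0722]
eef_rot: [0.682, 0.189, -0.185, -0.682]
contact_force: [6.9, 4.6, 0.8]
opening: 0.175
```

Emit:
{"api": "carry_out", "payload": {"offset": [[0,0,0],[0,0,0],[0,0,0],[0,0,0],[0,0,0],[0,0,0],[0,0,0],[0,0,0]], "twist": [0,0,0,0,0,0,0,0]}}

```text
clock: 7.22
tool_pos: [0.5094, -0.1459, 0.0722]
eef_rot: [0.682, 0.189, -0.185, -0.682]
contact_force: [6.5, 4.5, 2.1]
opening: 0.18
```

Emit:
{"api": "carry_out", "payload": {"offset": [[0,0,0],[0,0,0],[0,0,0],[0,0,0]], "twist": [0,0,0,0]}}

```text
clock: 7.72
tool_pos: [0.5094, -0.1459, 0.0722]
eef_rot: [0.682, 0.189, -0.185, -0.682]
contact_force: [7.4, 4.8, 1.6]
opening: 0.18
```

```bash
python3 -c "
from m import *
meas('m3')"
```

```text
7.725 tcp.X -0.364024436537326 tcp.Y 0.3849978338675285 F.X -8.787901635044115 [7.36426318 4.81145105 1.6497194 ] 0.179871176965736
top clip [360.5 174.7] 52 X mean -0.5028 range [-0.5093 -0.4955] Y [0.4423 0.4645]
top ptr [345.6 184.4] 5 X mean -0.5029 range [-0.5045 -0.5012] Y [0.4071 0.4143]
side clip [375.7 267.4] 43 X mean -0.4912 range [-0.5063 -0.4631] Y [0.4439 0.4852]
side ptr [363.6 261.6] 12 X mean -0.5036 range [-0.507  -0.5011] Y [0.4021 0.4306]
```

Held for 2.5 s at 0–1 mm from the clip's middle. Easing home.

Emit:
{"api": "carry_out", "payload": {"offset": [[0.0077,0.0046,0],[0.0077,0.0046,0],[0.0077,0.0046,0],[0.0077,0.0046,0],[0.0077,0.0046,0],[0.0077,0.0046,0],[0.0077,0.0046,0],[0,0,0]], "twist": [0,0,0,0,0,0,0,0]}}

```text
clock: 8.82
tool_pos: [0.5617, -0.1148, 0.0722]
eef_rot: [0.682, 0.187, -0.186, -0.682]
contact_force: [3.0, 1.6, 6.3]
opening: 0.18
```

```bash
python3 -c "
from m import *
meas('m4')"
```

```text
8.825 tcp.X -0.42489687909664337 tcp.Y 0.3849009332367287 F.X -3.3983424798437842 [2.98685469 1.62574404 6.27488552] 0.18024444286670516
top clip none
top ptr [334.1 163.3] 10 X mean -0.5639 range [-0.5658 -0.5626] Y [0.4062 0.4255]
side clip [375.7 267.3] 46 X mean -0.4915 range [-0.5062 -0.4633] Y [0.444  0.4852]
side ptr [375.  251.3] 12 X mean -0.5647 range [-0.5682 -0.5616] Y [0.402  0.4222]
```

About 1.5 mm remains.

Emit:
{"api": "carry_out", "payload": {"offset": [[0.0014,0.0008,0],[0.0005,0.0003,0],[0,0,0],[0,0,0]], "twist": [0,0,0,0]}}

```text
clock: 9.43
tool_pos: [0.5625, -0.1142, 0.0722]
eef_rot: [0.682, 0.186, -0.186, -0.682]
contact_force: [2.5, 1.2, 6.9]
opening: 0.178
```

```bash
python3 -c "
from m import *
meas('m5')"
```

```text
9.425 tcp.X -0.4258826673452352 tcp.Y 0.3848542119051932 F.X -2.7609096818660133 [2.52367529 1.15682586 6.86455038] 0.17757880728445144
top clip none
top ptr [335.3 162.2] 15 X mean -0.5648 range [-0.5663 -0.5631] Y [0.4062 0.4327]
side clip [375.7 267.3] 44 X mean -0.4913 range [-0.5062 -0.4632] Y [0.4439 0.4852]
side ptr [376.6 251.8] 13 X mean -0.5658 range [-0.5697 -0.5629] Y [0.4041 0.4313]
```

Emit:
{"api": "carry_out", "payload": {"offset": [[0.0005,0.0003,0],[0,0,0],[0,0,0]], "twist": [0,0,0]}}

```text
clock: 9.9
tool_pos: [0.563, -0.114, 0.0722]
eef_rot: [0.682, 0.186, -0.186, -0.682]
contact_force: [2.0, 2.2, 7.0]
opening: 0.179
```

Emit:
{"api": "carry_out", "payload": {"offset": [[0,0,0],[0,0,0],[0,0,0],[0,0,0],[0,0,0]], "twist": [0,0,0,0,0], "grip": 0.05}}

```text
clock: 10.52
tool_pos: [0.5631, -0.1132, 0.0716]
eef_rot: [-0.682, -0.186, 0.187, 0.682]
contact_force: [-0.2, -0.2, -0.1]
opening: 0.564
```

Emit:
{"api": "carry_out", "payload": {"offset": [[0,0,0.02],[0,0,0.04],[0,0,0.04],[0,0,0.04],[0,0,0.03],[0,0,0],[0,0,0]], "twist": [0,0,0,0,0,0,0]}}

```text
clock: 11.4
tool_pos: [0.5627, -0.1131, 0.241]
eef_rot: [-0.682, -0.186, 0.187, 0.682]
contact_force: [-0.3, -0.7, -0.3]
opening: 0.566
```

```bash
python3 -c "
from m import *
meas('m6')"
```

```text
11.4 tcp.X -0.4265384778159535 tcp.Y 0.38395712763813233 F.X 0.6296665590088112 [-0.34453494 -0.65409156 -0.28495022] 0.5664407643566833
top clip none
top ptr none
side clip [375.8 267.4] 44 X mean -0.491 range [-0.5062 -0.4632] Y [0.4439 0.4852]
side ptr [376.4 251.2] 14 X mean -0.5677 range [-0.5713 -0.5641] Y [0.4015 0.4264]
```

View pics/m6.png

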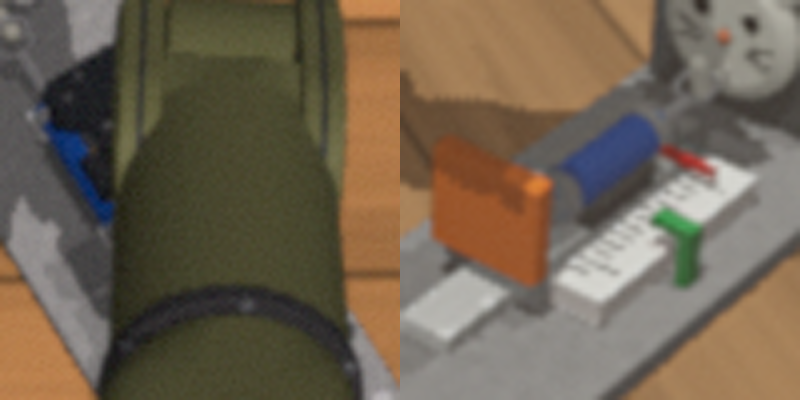

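The side view shows the pointer back at its starting pixel (376,251), the clip unmoved at (376,267) and the gripper clear of the grip.

```bash
python3 -c "
from h import *
job.finish_job()"
```

```text
the job is handed in; nothing more can be done
```

I pulled the gauge out about 62 mm by its orange grip and held the pointer at the green clip for about 2.5 s. I then eased it home at about 75 mm/s, let go, lifted clear and handed the job in at about 11.4 s.

- **Hold:** at the end of the hold the top view put the pointer 0–1 mm from the clip's middle. The side view put the pointer within 1 mm of that top-view reading. The side view could not give the clip's middle, because its mask also takes in the clip's leg.
- **Home and release:** in the side view the pointer is back at its starting pixel. Contact force read about zero after release.
- **Clip:** it stayed at the same pixel in the side view throughout.
- **Not checked:** at the end the arm blocked the top view of the pointer and clip, so only the side view confirms their final positions. I did not re-measure the bystanders; the arm passed over or well clear of them.

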